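# Shut the hall unit and hide the spare keys

## Robot

A 6-joint arm with a two-finger parallel gripper is mounted at the origin on the work surface. World frame = base frame: x ahead of the robot, y to its left, z up, the work surface at z = 0. Lengths are in m, angles in degrees, forces in N, time in s.
With the tool pointing down it reaches from about 0.4 to 0.825 m from the base axis. Payload 7 kg.
Tool frame: the origin (TCP) lies between the finger pads; the fingertips stand 22 mm ahead of it and the grasp point (between the pads) lies 3 mm ahead of it; z points along the fingers, y is the line along which they close (so a half turn about z gives the same grasp; the last joint's range is limited). The gripper opens to 88 mm and grips with 3 to 60 N. Pads are 19 mm wide; open, the fingers measure 130 mm over their backs; the gripper's body (78 mm by 193 mm) begins 47 mm behind the grasp point.
Start: joints at [83.887, 20.546, 0.682, 0, -70.136, -16.507], TCP at [0.26, 0.623, 0.249] pointing down, gripper open.
Joint ranges: [-176.03, 176.03], [-82.01, 121.73], [-58.28, 71.71], [-173.87, 95.51], [-174.79, -0.11], [-173.66, 173.66]. Speed limits (degrees/s): [136.94, 136.94, 172.46, 180, 180, 180].

## Interface

Orientations are given as [roll, pitch, yaw] about the fixed x, y, z axes, in that order (R = Rz(yaw) Ry(pitch) Rx(roll)).
In Python, from plant import ctrl gives the robot as it stands.
- The arm moves only by the tool apply_moves, never from a script. Its argument "targets" is a list of rows, each an object with "travel": the shift along the tool's x, y, z in mm, a list of three; "roll": the turn about the tool's z in degrees; "jaw": the finger opening in mm, from 0 to 87.6. In form: [{"travel": [tx, ty, tz], "roll": roll, "jaw": jaw}, ...]. A call has 1 to 10 rows; each row shifts and turns the commanded pose from where the row before left it, along the tool's axes as they then stand; what a row does not reach is not made up. A row lasts 1/10 s, in which the tool goes at most 50 mm and 8.59 degrees, less where a joint would pass 70% of its speed; a pose out of reach is approached as far as the arm can. A call with a gripper value outside its range is refused whole. The fingers move at their own pace and stop on an object; the grip force is fixed at half the most. Time passes only in rows, so rows that do not move let the fingers close. It gives the time, the measured TCP pose, the force, the opening and the grip force at its end, in the units of the state.
- ctrl.get_obs(): the state, without advancing time (a new reading comes with each control period).
- ctrl.snapshot(name): name is "scene" or "top"; returns the picture (480x640x3 uint8, red, green, blue); there is no depth.
- ctrl.calibration(name): a dict with "K" (3x3 intrinsics, pixels), "extrinsics" (4x4, takes a point from camera to world coordinates). Camera axes: x right, y down, z forward; pixel columns grow to the right and rows downward; lengths in m; the calibration is good to about 2 mm. A picture is of the moment at which its call begins. calibration takes no time and is no camera call.
- ctrl.close_job(): hands the job in; it is judged then, once.
The state is a dict: "clock": time; "joint_pos": joint angles; "qvel": joint speeds; "tau": joint torques, N m; "tool_pos": TCP position; "orientation": TCP orientation; "force": force on the tool from outside, world axes, zero at the start; "moment": the same for the moment, N m; "opening": finger opening in m; "gripper_force": force on a finger pad.
Only numpy, scipy, OpenCV 4.12 (cv2) and the standard library are available. Lean on these libraries where they do the work, as an engineer would, in place of code of your own. Each camera call takes 0.05 s, during which the arm holds its last target. There are 200 camera calls.

## Task

Put the spare keys out of sight of the letterbox: with the fingertips, push both pull-out boxes of the hall unit fully home in their bays, then slide the unit's door right across, to the end of its track, so that it covers the box with the keys. Only push from outside: do not lift anything or reach into the boxes, do not touch the keys or the torch, and leave the other things on the cabinet top where they are.

Things in the scene. Friction and masses are not known exactly. Their poses are not given: they have to be found in the camera images.
- unit: Low wooden hall unit, fixed, 548 wide (y), 210 deep (x), 120 high. Origin: centre of its underside; +x to its back, +y to the robot's left, z up. Front edges of its boards at x = -105 mm; boards 12 thick; track ledge, 12 high, out to x = -131. Middle bay at y = 0 (books), outer bays 150 wide centred at y = +187 and -187, a pull-out box in each; which box is where varies
- left_bay (a point): Middle of the left outer bay's opening: unit x = -105, y = +187 mm, 60 mm above the table. The bay's opening is 150 wide and 96 high, its floor 12 mm above the table
- right_bay (a point): Middle of the right outer bay's opening: unit x = -105, y = -187 mm, 60 mm above the table; same size as the left one
- key_box: Loose pale open-topped box with the keys, 200 deep (x), 144 wide, 86 high, walls 8, navy lining, 0.35 to 0.7 kg, slides at 1 to 6 N. Origin: centre of its underside, 12 mm above the table; axes as the unit's; flat front at its x = -100 mm. Starts 60 to 88 mm short of home. Home = against the back: origin at unit x = -7, front 2 mm proud of the board edges. While it stands out the door cannot pass
- torch_box: The same kind of box with the torch in it, in the other outer bay; same size, origin, start range, home position and friction; 3 mm play each side in the bay
- door (a joint): Travel of the sage green sliding door along the unit's y, m: 0 = before the middle bay, +0.187 = left stop, over the left bay, -0.187 = right stop, over the right bay. Starts within 0.028 of 0; 2 N of friction plus light damping; stays where left. Panel 164 wide, 14 thick, 14 to 120 mm above the table, back 8 mm before the board edges, face at unit x = -127 mm
- door_pull (a point): Centre of the front face of the door's pull: a solid pale wood block on the middle of the door, 120 long (unit's y), 26 out from the door's face, 40 high (70 to 110 mm above the table), too long to pinch end to end. Pushing its flat left or right end along y slides the door. The point is at unit x = -153 mm, 90 mm above the table, and moves with the door
- keys: Ring of three spare keys, steel and brass, with a red plastic tag, about 100 mm long and 3 mm thick, lying loose in the front of the key box; origin underneath its middle
- torch: Yellow plastic torch with black head, 110 mm long, 34 mm thick, lying loose across the front of the torch box; origin underneath its middle
- key_bowl: Navy ceramic key bowl, 136 mm across, 50 mm high, loose on the table beside the unit or before its middle; origin at the centre of its foot. To be left alone
- trinket_box: Closed wooden trinket box with dark lid, 94 x 124 x 57 mm, loose on the table beside the unit or before its middle; origin at the centre of its underside. To be left alone
- glasses_case: Dark red glasses case, 55 x 150 x 36 mm, loose on the table beside the unit or before its middle; origin at the centre of its underside. To be left alone
- coin_bowl: Small glass bowl of coins, 90 mm across, 42 mm high, standing loose on top of the unit, so its rim is 162 mm above the table; origin at the centre of its foot. To be left alone
Not all that is in view belongs to the job. Of the things that look like the torch, the middle-sized one is meant.

How it is judged (in metres and radians):
On the way, in this order (a step that is already met when the one before it is completed fails the run):
1. both boxes are fully home in their bays (x of each of key_box, torch_box in the frame of unit above -0.011 m), for 0.2 s.
2. the door is at the end of its track, over the box with the keys (((y of key_box in the frame of unit above 0.1 m and value of joint door above 0.179 m) or (y of key_box in the frame of unit below -0.1 m and value of joint door below -0.179 m))), for 0.2 s.
At the end, for the whole second after the job is handed in: Both boxes are within 4 mm of their home position, the door is within 8 mm of its stop on the side of the box with the keys, everything is at rest, and the keys and the torch still lie in their boxes (all of step 1 and ((y of key_box in the frame of unit above 0.1 m and value of joint door above 0.179 m) or (y of key_box in the frame of unit below -0.1 m and value of joint door below -0.179 m)) and velocity of joint door between -0.01 and 0.01 m/s and linear speed of each of key_box, torch_box below 0.01 m/s and horizontal distance between keys and key_box below 0.12 m and z of keys in the frame of key_box below 0.04 m and horizontal distance between torch and torch_box below 0.12 m and z of torch in the frame of torch_box below 0.05 m); the robot touches nothing.
It fails at once if a pull-out box is lifted or tipped (height (world z) of any of key_box, torch_box above 0.024 m or angle between any of key_box, torch_box's own z axis and vertical above 0.15 rad).
It fails at once if the fingers reach over the front into a pull-out box ((x of the grasp point in the frame of key_box between -0.098 and 0.1 m and y of the grasp point in the frame of key_box between -0.072 and 0.072 m and z of the grasp point in the frame of key_box below 0.098 m) or (x of the grasp point in the frame of torch_box between -0.098 and 0.1 m and y of the grasp point in the frame of torch_box between -0.072 and 0.072 m and z of the grasp point in the frame of torch_box below 0.098 m)).
It fails at once if the robot touches the keys or the torch (contact force between any of the arm, the fingers and keys above 0.5 N or contact force between any of the arm, the fingers and torch above 0.5 N).
It fails at once if a bystander is moved by more than 15 mm (distance of any of key_bowl, trinket_box, glasses_case, coin_bowl from where it was at the start of the episode above 0.015 m).
It also fails if it takes over 58 s, if anything falls off the work surface, if the arm or the gripper's body presses on something with over 40 N, if the wrist force passes 120 N, or if a joint passes its speed limit or range.

## Working session

There is one attempt and no reset: what is moved stays moved. The work goes in short steps, Python scripts to look and compute and a tool call to move; the robot and the scene stay as the last step left them, time stands still between calls to the robot, and variables do not carry over. Pictures are saved under pics/ and viewed, at most 10 in all, crops included, and the job is handed in when it is done.

Besides the shell and the picture viewer there is one more tool, called after ">>>" as a command line: name --argument value ..., lists and objects as JSON in quotes. apply_moves: Moves the arm, as the interface text tells. Its arguments: {"type":"object","properties":{"targets":{"type":"array","items":{"type":"object","properties":{"travel":{"type":"array","items":{"type":"number"}},"roll":{"type":"number"},"jaw":{"type":"number"}}}}},"required":["targets"]}

```bash
mkdir -p pics; python3 - <<'E'
from plant import ctrl
import cv2,numpy as np
for n in("scene","top"):
    cv2.imwrite(f"pics/{n}0.png",ctrl.snapshot(n)[:,:,::-1]); c=ctrl.calibration(n); print(n,np.round(c["K"],1).tolist(),np.round(c["extrinsics"],3).tolist())
o=ctrl.get_obs(); print({k:np.round(v,3).tolist() for k,v in o.items()})
E
```

```text
scene [[524.1, 0.0, 313.7], [0.0, 524.1, 236.9], [0.0, 0.0, 1.0]] [[0.242, 0.827, -0.507, 1.157], [0.97, -0.213, 0.116, -0.123], [-0.012, -0.52, -0.854, 1.074], [0.0, 0.0, 0.0, 1.0]]
top [[522.3, 0.0, 327.4], [0.0, 522.3, 244.4], [0.0, 0.0, 1.0]] [[0.05, -0.976, 0.211, 0.284], [-0.999, -0.05, 0.005, -0.021], [0.005, -0.211, -0.977, 1.383], [0.0, 0.0, 0.0, 1.0]]
{'clock': 0.1, 'joint_pos': [83.886, 20.586, 0.638, -0.018, -70.136, -16.507], 'qvel': [-0.179, -0.094, 0.14, 0.001, 0.026, 0.229], 'tau': [-0.002, -58.417, 29.375, 7.015, 0.01, -0.0], 'tool_pos': [0.259, 0.623, 0.248], 'orientation': [179.915, -0.007, -22.627], 'force': [0.153, 0.602, -0.19], 'moment': [0.046, 0.023, -0.021], 'gripper_force': 0.0, 'opening': 0.088}
```

View pics/scene0.png

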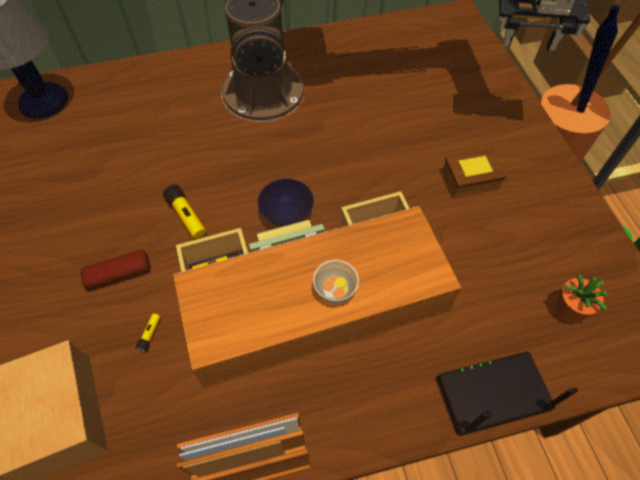

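View pics/top0.png

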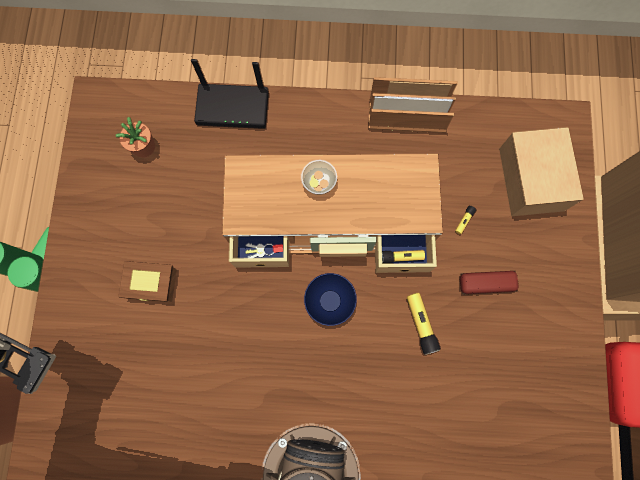

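Top view: keys are in the left box (+y, about px 264,250). The torch is in the right box (405,256), the pull is near (343,250), and the navy bowl stands before the middle (330,300). Next I'll measure these.

```bash
cat > h.py <<'E'
from plant import ctrl
import cv2,numpy as np
def pt(n,u,v,z):
    c=ctrl.calibration(n);E=c["extrinsics"];d=E[:3,:3]@np.linalg.solve(c["K"],[u,v,1.]);return E[:3,3]+d*(z-E[2,3])/d[2]
def px(n,p):
    c=ctrl.calibration(n);q=np.linalg.inv(c["extrinsics"])@np.r_[p,1];q=c["K"]@q[:3];return q[:2]/q[2]
E
python3 - <<'E'
from h import *
for k,u,v,z in [("BL",224,156,.12),("BR",438,154,.12),("FR",442,235,.12),("FL",223,235,.12),("keybox FL",230,267,.098),("keybox FR",289,265,.098),("torchbox FL",377,271,.098),("torchbox FR",436,270,.098),("pull L",320,255,.11),("pull R",367,254,.11),("bowl",330,300,.05)]:
    print(k,np.round(pt("top",u,v,z)[:2],3))
im=cv2.imread("pics/top0.png")[220:310,210:460]; cv2.imwrite("pics/crop0.png",cv2.resize(im,None,fx=3.2,fy=3.2,interpolation=cv2.INTER_CUBIC))
E
```

```text
BL [0.775 0.262]
BR [ 0.81  -0.287]
FR [ 0.596 -0.298]
FL [0.568 0.245]
keybox FL [0.492 0.225]
keybox FR [0.505 0.079]
torchbox FL [ 0.501 -0.141]
torchbox FR [ 0.511 -0.288]
pull L [0.532 0.002]
pull R [ 0.54  -0.114]
bowl [ 0.428 -0.028]
```

View pics/crop0.png

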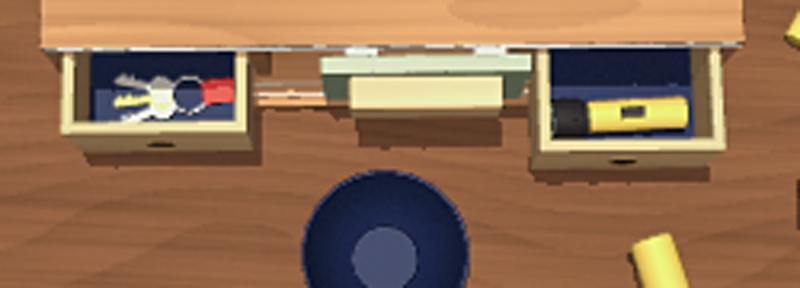

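```bash
cat > u.py <<'E'
from h import *
from scipy.optimize import least_squares
C={"FL":(-.105,.274),"FR":(-.105,-.274),"BL":(.105,.274),"BR":(.105,-.274)}
O={"top":dict(FL=(223,234.7),FR=(442.5,234),BL=(224,156),BR=(438,154)),"scene":dict(FL=(413,212),FR=(176,283),BL=(458,287),BR=(194,362))}
def W(s,p):
    c,n=np.cos(s[2]),np.sin(s[2]);return np.array([s[0]+c*p[0]-n*p[1],s[1]+n*p[0]+c*p[1]])
def U(s,w):
    c,n=np.cos(s[2]),np.sin(s[2]);d=np.asarray(w)[:2]-s[:2];return np.array([c*d[0]+n*d[1],-n*d[0]+c*d[1]])
f=lambda s:np.concatenate([px(n,[*W(s,C[k]),.12])-O[n][k] for n in O for k in C])
r=least_squares(f,[.687,-.02,.055],loss="soft_l1");S=r.x
E
python3 - <<'E'
from u import *
print(S,np.degrees(S[2]),np.round(f(S),1))
for k,u,v,z in [("keybox FL",229.4,262.2,.098),("keybox FR",287.5,261.3,.098),("torchbox FL",376.6,266.9,.098),("torchbox FR",436.3,266.3,.098),("pull L",319.4,253.8,.11),("pull R",366.9,253.8,.11),("pull BL",319.4,244.5,.11),("coin",319,178,.162)]:
    print(k,np.round(U(S,pt("top",u,v,z)),3))
for p in [(-.23,.187),(-.11,.187),(-.23,-.187),(-.11,-.187),(-.141,-.135),(-.141,.106)]: print(p,np.round(W(S,p),3))
E
```

```text
[ 0.68864105 -0.01934446  0.05986651] 3.430098510200661 [ -1.    0.4  -0.   -0.7   0.6  -0.6  -0.1  -0.1   4.2  -7.3  -5.4 -10.8
   0.9  -0.4  -4.9   6.1]
keybox FL [-0.169  0.258]
keybox FR [-0.168  0.113]
torchbox FL [-0.185 -0.11 ]
torchbox FR [-0.184 -0.259]
pull L [-0.152  0.033]
pull R [-0.153 -0.085]
pull BL [-0.129  0.032]
coin [0.027 0.032]
(-0.23, 0.187) [0.448 0.154]
(-0.11, 0.187) [0.568 0.161]
(-0.23, -0.187) [ 0.47 -0.22]
(-0.11, -0.187) [ 0.59  -0.213]
(-0.141, -0.135) [ 0.556 -0.163]
(-0.141, 0.106) [0.542 0.078]
```

Unit fit: yaw 3.43°, origin (0.689, -0.019). The boxes and pull match the given sizes. Now I'll turn the tool square to the unit and move over the key box side.

>>> apply_moves --targets '[{"travel":[0,0,0],"roll":-6.5,"jaw":0},{"travel":[0,0,0],"roll":-6.5,"jaw":0},{"travel":[0,0,0],"roll":-6.5,"jaw":0},{"travel":[0,0,0],"roll":-6.5,"jaw":0},{"travel":[13,40,0],"roll":0,"jaw":0},{"travel":[13,40,0],"roll":0,"jaw":0},{"travel":[13,40,0],"roll":0,"jaw":0},{"travel":[13,40,0],"roll":0,"jaw":0},{"travel":[13,40,0],"roll":0,"jaw":0},{"travel":[13,40,0],"roll":0,"jaw":0}]'

```text
clock: 1.1
tool_pos: [0.3518, 0.3862, 0.2483]
orientation: [180.0, 0.0, 3.4]
force: [0.3, 0.7, -0.1]
opening: 0.0132
gripper_force: 0.0
```

>>> apply_moves --targets '[{"travel":[13,40,0],"roll":0,"jaw":0},{"travel":[13,40,0],"roll":0,"jaw":0},{"travel":[13,40,0],"roll":0,"jaw":0},{"travel":[13,40,0],"roll":0,"jaw":0},{"travel":[13,40,0],"roll":0,"jaw":0},{"travel":[13,40,0],"roll":0,"jaw":0},{"travel":[0,0,0],"roll":0,"jaw":0},{"travel":[0,0,0],"roll":0,"jaw":0},{"travel":[0,0,0],"roll":0,"jaw":0}]'

```text
clock: 2.0
tool_pos: [0.4435, 0.1535, 0.2485]
orientation: [-180.0, 0.0, 3.4]
force: [1.0, 0.3, 0.3]
opening: 0.0003
gripper_force: 0.0
```

>>> apply_moves --targets '[{"travel":[0,0,40],"roll":0,"jaw":0},{"travel":[0,0,40],"roll":0,"jaw":0},{"travel":[0,0,40],"roll":0,"jaw":0},{"travel":[0,0,38],"roll":0,"jaw":0},{"travel":[15,0,0],"roll":0,"jaw":0},{"travel":[15,0,0],"roll":0,"jaw":0},{"travel":[10,0,0],"roll":0,"jaw":0},{"travel":[8,0,0],"roll":0,"jaw":0},{"travel":[8,0,0],"roll":0,"jaw":0},{"travel":[8,0,0],"roll":0,"jaw":0}]'

```text
clock: 3.0
tool_pos: [0.507, 0.1567, 0.0906]
orientation: [180.0, 0.1, 3.4]
force: [-6.1, -0.3, 4.8]
opening: 0.0001
gripper_force: 2.9
```

>>> apply_moves --targets '[{"travel":[8,0,0],"roll":0,"jaw":0},{"travel":[8,0,0],"roll":0,"jaw":0},{"travel":[8,0,0],"roll":0,"jaw":0},{"travel":[8,0,0],"roll":0,"jaw":0},{"travel":[4,0,0],"roll":0,"jaw":0}]'

```text
clock: 3.5
tool_pos: [0.5438, 0.1588, 0.0905]
orientation: [180.0, 0.0, 3.4]
force: [-6.1, -0.2, 5.4]
opening: 0.0003
gripper_force: 3.0
```

>>> apply_moves --targets '[{"travel":[5,0,0],"roll":0,"jaw":0},{"travel":[5,0,0],"roll":0,"jaw":0},{"travel":[2,0,0],"roll":0,"jaw":0},{"travel":[0,0,0],"roll":0,"jaw":0}]'

```text
clock: 3.9
tool_pos: [0.5558, 0.1596, 0.0905]
orientation: [180.0, -0.0, 3.4]
force: [-1.9, -1.3, 0.2]
opening: 0.0005
gripper_force: 0.7
```

```bash
python3 - <<'E'
from u import *
cv2.imwrite("pics/crop1.png",cv2.resize(ctrl.snapshot("top")[200:320,200:460,::-1],None,fx=3,fy=3,interpolation=cv2.INTER_CUBIC))
o=ctrl.get_obs();print(U(S,o["tool_pos"]),o["force"],o["clock"])
E
```

```text
[-0.1218796   0.18662814] [-0.38481691 -0.31270478 -0.02510905] 3.95
```

View pics/crop1.png

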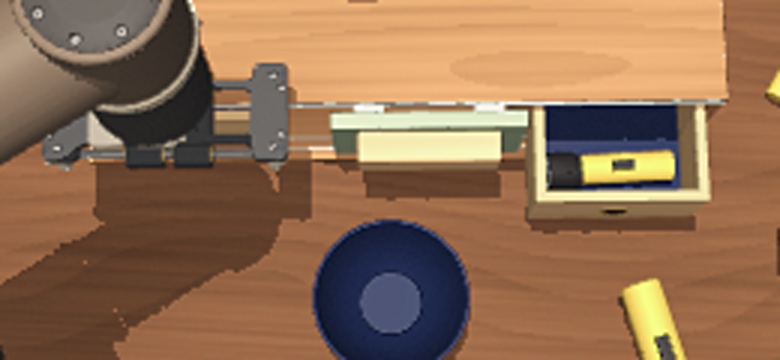

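The key box is nearly in and the arm hides it. The torch box and the rest are unmoved. I'll inch on until it meets the back.

>>> apply_moves --targets '[{"travel":[2,0,0],"roll":0,"jaw":0},{"travel":[2,0,0],"roll":0,"jaw":0},{"travel":[1,0,0],"roll":0,"jaw":0}]'

```text
clock: 4.25
tool_pos: [0.5605, 0.16, 0.0905]
orientation: [180.0, 0.0, 3.4]
force: [-4.4, -0.3, 3.3]
opening: 0.0
gripper_force: 2.0
```

>>> apply_moves --targets '[{"travel":[1,0,0],"roll":0,"jaw":0},{"travel":[1,0,0],"roll":0,"jaw":0}]'

```text
clock: 4.45
tool_pos: [0.5623, 0.1601, 0.0905]
orientation: [180.0, 0.0, 3.4]
force: [-10.0, 2.2, 6.7]
opening: -0.0
gripper_force: 4.7
```

>>> apply_moves --targets '[{"travel":[1,0,0],"roll":0,"jaw":0},{"travel":[0,0,0],"roll":0,"jaw":0}]'

```text
clock: 4.65
tool_pos: [0.5623, 0.16, 0.0905]
orientation: [180.0, 0.1, 3.4]
force: [-9.5, 1.2, 5.2]
opening: 0.0005
gripper_force: 4.6
```

>>> apply_moves --targets '[{"travel":[1,0,0],"roll":0,"jaw":0},{"travel":[0,0,0],"roll":0,"jaw":0}]'

```text
clock: 4.85
tool_pos: [0.5624, 0.1599, 0.0905]
orientation: [180.0, 0.2, 3.4]
force: [-14.1, 1.0, 8.2]
opening: 0.0002
gripper_force: 6.6
```

Key box is home: the force rises with no further motion. I'll back off and cross to the torch box.

>>> apply_moves --targets '[{"travel":[-40,0,0],"roll":0,"jaw":0},{"travel":[-40,0,0],"roll":0,"jaw":0},{"travel":[-40,0,-40],"roll":0,"jaw":0},{"travel":[0,34,0],"roll":0,"jaw":0},{"travel":[0,34,0],"roll":0,"jaw":0},{"travel":[0,34,0],"roll":0,"jaw":0},{"travel":[0,34,0],"roll":0,"jaw":0},{"travel":[0,34,0],"roll":0,"jaw":0},{"travel":[0,34,0],"roll":0,"jaw":0},{"travel":[0,34,0],"roll":0,"jaw":0}]'

```text
clock: 5.85
tool_pos: [0.4646, -0.0854, 0.1266]
orientation: [180.0, -0.2, 3.4]
force: [0.8, 0.8, 0.2]
opening: 0.0004
gripper_force: 0.0
```

>>> apply_moves --targets '[{"travel":[0,34,0],"roll":0,"jaw":0},{"travel":[0,34,0],"roll":0,"jaw":0},{"travel":[0,34,0],"roll":0,"jaw":0},{"travel":[0,34,0],"roll":0,"jaw":0},{"travel":[0,0,0],"roll":0,"jaw":0},{"travel":[0,0,0],"roll":0,"jaw":0}]'

```text
clock: 6.45
tool_pos: [0.4719, -0.2209, 0.126]
orientation: [180.0, -0.1, 3.3]
force: [-0.1, -0.3, -0.0]
opening: 0.0003
gripper_force: 0.0
```

```bash
python3 - <<'E'
from u import *
cv2.imwrite("pics/crop2.png",cv2.resize(ctrl.snapshot("top")[200:320,200:460,::-1],None,fx=3,fy=3,interpolation=cv2.INTER_CUBIC))
o=ctrl.get_obs();print(U(S,o["tool_pos"]),o["tool_pos"],o["force"],o["clock"])
E
```

```text
[-0.22851093 -0.18751585] [ 0.47175871 -0.22019637  0.12598993] [ 0.19172718 -0.59691645  0.73794183] 6.5
```

View pics/crop2.png

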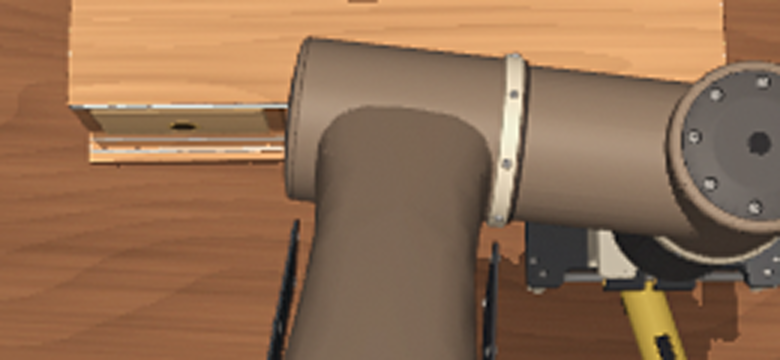

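The key box front is flush in its bay at crop (180,125). The gripper is before the torch box, clear of the big decoy torch at (650,300). I'll lower and push.

>>> apply_moves --targets '[{"travel":[0,0,18],"roll":0,"jaw":0},{"travel":[0,0,18],"roll":0,"jaw":0},{"travel":[8,0,0],"roll":0,"jaw":0},{"travel":[10,0,0],"roll":0,"jaw":0},{"travel":[8,0,0],"roll":0,"jaw":0},{"travel":[8,0,0],"roll":0,"jaw":0},{"travel":[8,0,0],"roll":0,"jaw":0},{"travel":[8,0,0],"roll":0,"jaw":0},{"travel":[8,0,0],"roll":0,"jaw":0},{"travel":[8,0,0],"roll":0,"jaw":0}]'

```text
clock: 7.5
tool_pos: [0.5355, -0.2162, 0.0901]
orientation: [-180.0, 0.2, 3.3]
force: [-8.4, -0.7, 5.7]
opening: 0.0004
gripper_force: 4.1
```

>>> apply_moves --targets '[{"travel":[8,0,0],"roll":0,"jaw":0},{"travel":[8,0,0],"roll":0,"jaw":0},{"travel":[8,0,0],"roll":0,"jaw":0},{"travel":[8,0,0],"roll":0,"jaw":0},{"travel":[5,0,0],"roll":0,"jaw":0},{"travel":[3,0,0],"roll":0,"jaw":0}]'

```text
clock: 8.1
tool_pos: [0.5756, -0.2139, 0.0901]
orientation: [-180.0, 0.2, 3.4]
force: [-7.9, -0.4, 6.6]
opening: 0.0005
gripper_force: 4.4
```

>>> apply_moves --targets '[{"travel":[3,0,0],"roll":0,"jaw":0},{"travel":[2,0,0],"roll":0,"jaw":0},{"travel":[2,0,0],"roll":0,"jaw":0},{"travel":[1,0,0],"roll":0,"jaw":0}]'

```text
clock: 8.5
tool_pos: [0.5835, -0.2134, 0.0901]
orientation: [-180.0, 0.2, 3.4]
force: [-7.7, -0.0, 6.4]
opening: 0.0004
gripper_force: 4.0
```

>>> apply_moves --targets '[{"travel":[1,0,0],"roll":0,"jaw":0},{"travel":[1,0,0],"roll":0,"jaw":0}]'

```text
clock: 8.7
tool_pos: [0.5849, -0.2133, 0.0901]
orientation: [-180.0, 0.3, 3.3]
force: [-11.3, -0.1, 8.7]
opening: 0.0006
gripper_force: 5.4
```

>>> apply_moves --targets '[{"travel":[1,0,0],"roll":0,"jaw":0},{"travel":[0,0,0],"roll":0,"jaw":0}]'

```text
clock: 8.9
tool_pos: [0.5849, -0.2133, 0.0901]
orientation: [-180.0, 0.4, 3.3]
force: [-13.2, -0.3, 8.6]
opening: 0.0004
gripper_force: 6.1
```

Torch box is home. Next I'll back off, line up with the pull's right end and slide it left (tool -y).

>>> apply_moves --targets '[{"travel":[-30,0,0],"roll":0,"jaw":0},{"travel":[0,0,-10],"roll":0,"jaw":0},{"travel":[0,-30,0],"roll":0,"jaw":0},{"travel":[0,-30,0],"roll":0,"jaw":0},{"travel":[0,-10,0],"roll":0,"jaw":0},{"travel":[0,0,0],"roll":0,"jaw":0}]'

```text
clock: 9.5
tool_pos: [0.555, -0.1437, 0.1006]
orientation: [180.0, -0.1, 3.5]
force: [-0.0, -0.3, -0.3]
opening: 0.0007
gripper_force: 0.0
```

```bash
python3 - <<'E'
from u import *
cv2.imwrite("pics/scene3.png",cv2.resize(ctrl.snapshot("scene")[170:320,150:450,::-1],None,fx=2.6,fy=2.6,interpolation=cv2.INTER_CUBIC))
o=ctrl.get_obs();print(U(S,o["tool_pos"]),o["tool_pos"],o["force"],o["clock"])
E
```

```text
[-0.14103665 -0.11686686] [ 0.5548493  -0.14444029  0.10048544] [-0.01540403 -0.55859764  0.56328193] 9.55
```

View pics/scene3.png

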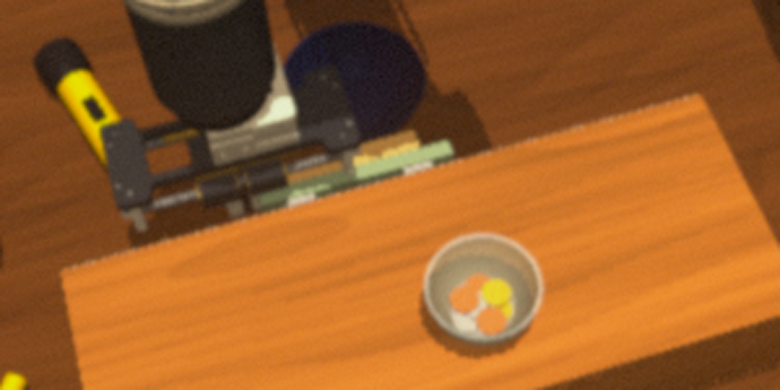

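Both boxes are in. The closed fingers stand just right of the pull with the body clear above it.

>>> apply_moves --targets '[{"travel":[-1,-6,0],"roll":0,"jaw":0},{"travel":[0,-8,0],"roll":0,"jaw":0},{"travel":[0,-15,0],"roll":0,"jaw":0},{"travel":[0,-15,0],"roll":0,"jaw":0},{"travel":[0,-15,0],"roll":0,"jaw":0},{"travel":[0,-15,0],"roll":0,"jaw":0},{"travel":[0,-15,0],"roll":0,"jaw":0},{"travel":[0,-15,0],"roll":0,"jaw":0},{"travel":[0,-15,0],"roll":0,"jaw":0},{"travel":[0,-15,0],"roll":0,"jaw":0}]'

```text
clock: 10.55
tool_pos: [0.5448, -0.0099, 0.0998]
orientation: [180.0, 0.0, 3.4]
force: [0.1, -2.5, -0.7]
opening: 0.0004
gripper_force: 1.3
```

>>> apply_moves --targets '[{"travel":[0,-15,0],"roll":0,"jaw":0},{"travel":[0,-15,0],"roll":0,"jaw":0},{"travel":[0,-15,0],"roll":0,"jaw":0},{"travel":[0,-12,0],"roll":0,"jaw":0},{"travel":[0,-9,0],"roll":0,"jaw":0},{"travel":[0,-6,0],"roll":0,"jaw":0},{"travel":[0,-3,0],"roll":0,"jaw":0}]'

```text
clock: 11.25
tool_pos: [0.5407, 0.0642, 0.0999]
orientation: [-180.0, -0.0, 3.4]
force: [-0.3, -2.4, -0.9]
opening: 0.0002
gripper_force: 1.0
```

```bash
python3 - <<'E'
from u import *
o=ctrl.get_obs();print(U(S,o["tool_pos"]),o["tool_pos"],o["force"],o["clock"])
E
```

```text
[-0.14265702  0.09229274] [0.54071766 0.06424766 0.09991751] [-0.2932847  -2.36024732 -0.92835662] 11.25
```

About 14 mm remain to the stop.

>>> apply_moves --targets '[{"travel":[0,-4,0],"roll":0,"jaw":0},{"travel":[0,-4,0],"roll":0,"jaw":0},{"travel":[0,-3,0],"roll":0,"jaw":0}]'

```text
clock: 11.55
tool_pos: [0.5401, 0.0747, 0.0999]
orientation: [180.0, 0.0, 3.4]
force: [-2.0, -2.7, 0.3]
opening: 0.0007
gripper_force: 1.1
```

>>> apply_moves --targets '[{"travel":[0,-2,0],"roll":0,"jaw":0},{"travel":[0,-1,0],"roll":0,"jaw":0}]'

```text
clock: 11.75
tool_pos: [0.5399, 0.0777, 0.0999]
orientation: [-180.0, 0.0, 3.4]
force: [-0.7, -1.8, -0.9]
opening: 0.0004
gripper_force: 1.0
```

>>> apply_moves --targets '[{"travel":[0,-2,0],"roll":0,"jaw":0},{"travel":[0,0,0],"roll":0,"jaw":0}]'

```text
clock: 11.95
tool_pos: [0.54, 0.0799, 0.1]
orientation: [-180.0, -0.0, 3.4]
force: [-0.2, -1.4, 0.7]
opening: 0.0006
gripper_force: 0.5
```

>>> apply_moves --targets '[{"travel":[0,-2,0],"roll":0,"jaw":0},{"travel":[0,0,0],"roll":0,"jaw":0}]'

```text
clock: 12.15
tool_pos: [0.5399, 0.0819, 0.1]
orientation: [-180.0, -0.0, 3.4]
force: [-0.6, -0.7, -0.1]
opening: 0.0007
gripper_force: 0.4
```

>>> apply_moves --targets '[{"travel":[0,-2,0],"roll":0,"jaw":0},{"travel":[0,0,0],"roll":0,"jaw":0}]'

```text
clock: 12.35
tool_pos: [0.5397, 0.0827, 0.1]
orientation: [179.9, 0.0, 3.4]
force: [1.7, -7.9, -0.7]
opening: 0.0006
gripper_force: 3.8
```

The stop is reached. I'll back off and retreat upwards to the right front, then check.

>>> apply_moves --targets '[{"travel":[0,20,0],"roll":0,"jaw":0},{"travel":[-30,0,0],"roll":0,"jaw":0},{"travel":[-40,0,-20],"roll":0,"jaw":0},{"travel":[0,0,-40],"roll":0,"jaw":0},{"travel":[0,40,-40],"roll":0,"jaw":0},{"travel":[0,40,-30],"roll":0,"jaw":0},{"travel":[0,40,0],"roll":0,"jaw":0},{"travel":[0,40,0],"roll":0,"jaw":0},{"travel":[0,40,0],"roll":0,"jaw":0},{"travel":[0,40,0],"roll":0,"jaw":0}]'

```text
clock: 13.35
tool_pos: [0.4853, -0.1768, 0.2259]
orientation: [-180.0, -0.1, 3.4]
force: [1.0, 0.6, -0.8]
opening: 0.0006
gripper_force: 0.0
```

>>> apply_moves --targets '[{"travel":[0,40,0],"roll":0,"jaw":0},{"travel":[0,40,0],"roll":0,"jaw":0},{"travel":[0,40,0],"roll":0,"jaw":0},{"travel":[0,40,0],"roll":0,"jaw":0},{"travel":[0,40,0],"roll":0,"jaw":0},{"travel":[0,40,0],"roll":0,"jaw":0},{"travel":[0,0,0],"roll":0,"jaw":0},{"travel":[0,0,0],"roll":0,"jaw":0},{"travel":[0,0,0],"roll":0,"jaw":0}]'

```text
clock: 14.25
tool_pos: [0.4991, -0.4145, 0.2252]
orientation: [-180.0, -0.0, 3.4]
force: [-0.6, 1.0, 0.2]
opening: 0.0006
gripper_force: 0.0
```

```bash
python3 - <<'E'
from u import *
cv2.imwrite("pics/crop4.png",cv2.resize(ctrl.snapshot("top")[140:350,200:460,::-1],None,fx=2.8,fy=2.8,interpolation=cv2.INTER_CUBIC))
o=ctrl.get_obs();print(U(S,o["tool_pos"]),o["tool_pos"],o["force"],o["clock"])
for u in ((-.107,-.259,.098),(-.107,-.115,.098),(-.127,.269,.12),(-.127,.105,.12),(-.153,.247,.11),(-.153,.127,.11)):
    q=px("top",[*W(S,u[:2]),u[2]]);print(u,np.round((q-[200,140])*2.8))
E
```

```text
[-0.21279866 -0.38283317] [ 0.49912881 -0.4142237   0.22550449] [-0.25353106  0.02937493  0.59191757] 14.3
(-0.107, -0.259, 0.098) [657. 269.]
(-0.107, -0.115, 0.098) [498. 270.]
(-0.127, 0.269, 0.12) [ 66. 291.]
(-0.127, 0.105, 0.12) [252. 289.]
(-0.153, 0.247, 0.11) [ 92. 321.]
(-0.153, 0.127, 0.11) [228. 320.]
```

View pics/crop4.png

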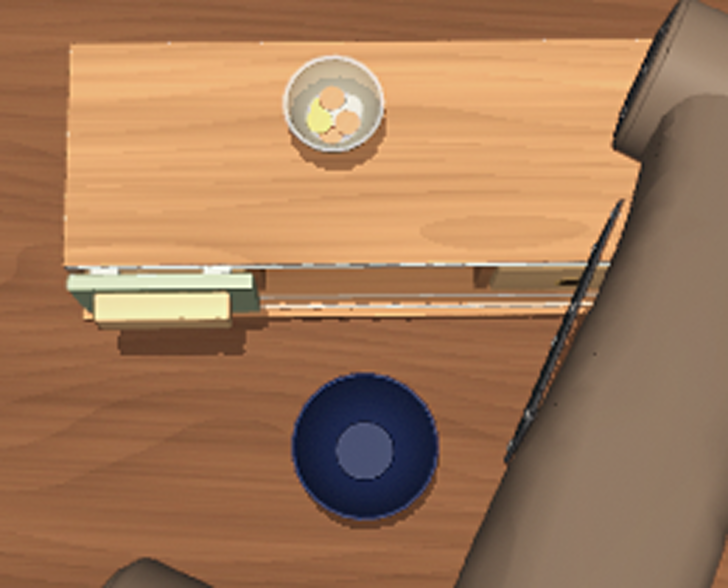

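The pull spans crop columns 95–231 and 92–228 were predicted, so the door is within about 3 mm of its stop. The torch box front is flush at (520,278). Both bowls are where they were, so I'm handing in.

```bash
python3 -c "
from plant import ctrl
print(ctrl.close_job())"
```

```text
the job is handed in; nothing more can be done
None
```

I pushed both boxes home and slid the door left to its stop over the key box, with the arm clear, then handed the job in at about 14 s; no verdict came back.

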